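# Make up an outboard service kit in its tray

### The arm

A 7-joint arm with a two-finger parallel gripper is mounted at the origin on the work surface. World frame = base frame: x ahead of the robot, y to its left, z up, the work surface at z = 0. Lengths are in m, angles in rad, forces in N, time in s.
With the tool pointing down it reaches from about 0.4 to 0.9 m from the base axis. Payload 5.6 kg.
Tool frame: the origin (TCP) lies on the centre line of the jaws, within the pads' length; the fingertips stand 8 mm ahead of it and the grasp point (between the pads) lies 11 mm behind it; z points along the fingers, y is the line along which they close (so a half turn about z gives the same grasp; the last joint's range is limited). The gripper opens to 92 mm and grips with 3 to 60 N. Pads are 20 mm wide; open, the fingers measure 128 mm over their backs; the gripper's body (75 mm by 189 mm) begins 69 mm behind the grasp point.
Start: joints at [-1.169, 0.468, -0.012, 1.603, 0.006, 1.071, -0.056], TCP at [0.28, 0.587, 0.223] pointing down, gripper open.
Joint ranges: [-2.53, 2.53], [-0.31, 2.02], [-1.57, 1.55], [0.28, 2.44], [-1.29, 4.43], [0.15, 1.84], [-2.92, 2.92]. Speed limits (rad/s): [2.57, 2.57, 3.14, 3.14, 3.14, 3.14, 3.14].

### API

Orientations are given as a unit quaternion [x, y, z, w].
In Python, from plant import manip gives the robot as it stands. The module is installed in compiled form; this text tells all that it offers.
- The arm moves only by the shell command python3 -m inch 'ROWS' [OPENING] [FORCE]. ROWS is JSON, a list of rows, each a list of 4 numbers: the shift along the tool's x, y, z in m, then the turn about the tool's z in rad. In form: [[tx, ty, tz, roll], ...]. A call has exactly 10 rows; each row is the pose to reach, as a shift and turn from the pose commanded when the call began, along the tool's axes at that moment; what a row does not reach only later rows make up. A row lasts 1/10 s, in which the tool goes at most 50 mm and 8.59 degrees, less where a joint would pass 70% of its speed; a pose out of reach is approached as far as the arm can. A call with a gripper value outside its range is refused whole. OPENING is the opening in per cent of the stroke, from 0 (shut) to 100 (fully open), set as the call begins (- or left out, the last holds). The fingers move at their own pace and stop on an object; FORCE is the grip in N (left out, the last holds). Time passes only in rows, so rows that repeat a pose let the fingers close, or fill a call up. It gives the time, the measured TCP pose, the force, the opening and the grip force at its end, in the units of the state.
- manip.sense(): the state, without advancing time (a new reading comes with each control period).
- manip.read_camera(name): name is "scene" or "top"; returns a dict with "image" (400x640x3 uint8, red, green, blue), "fx", "fy", "cx", "cy" (pixels), "R" (3x3) and "t" (3): a world point X has camera coordinates R X + t. Camera axes: x right, y down, z forward; pixel columns grow to the right and rows downward; lengths in m; the calibration is good to about 2 mm. A picture is of the moment at which its call begins. There is no depth.
- manip.sign_off(): hands the job in; it is judged then, once.
The state is a dict: "time": time; "joint_positions": joint angles; "dq": joint speeds; "joint_torque": joint torques, N m; "tcp_pos": TCP position; "ee_rot": TCP orientation; "ft_force": force on the tool from outside, world axes, zero at the start; "torque": the same for the moment, N m; "gripper_width": finger opening in m; "gripper_force": force on a finger pad.
Only numpy, scipy, OpenCV 4.12 (cv2) and the standard library are available. Lean on these libraries where they do the work, as an engineer would, in place of code of your own. Each camera call takes 0.05 s, during which the arm holds its last target. There are 200 camera calls.

### The job

Make up the outboard service kit in the blue tray: put the six-vane impeller in the big round pocket, the castle nut in the small round pocket, the square anode in the square pocket and the spark plug lying in the long slot. Set each one down fully in its pocket, flat on the pocket floor, rather than dropping it from above. Leave the twelve-vane impeller and the plain nut where they lie on the bench: they are for other engines.

Things in the scene. Friction and masses are not known exactly. Their poses are not given: they have to be found in the camera images.
- impeller6: SIX-VANE water-pump impeller, belongs to the kit: black rubber star with a small brass bush in its hub, lying flat. 60 mm over the vane tips, 22 mm high at the hub, vanes 20 mm high; hub 31 mm diameter. Six thick straight vanes 60 degrees apart with wide gaps, one pointing along its own x; grip across two opposite vane tips. 60 g. Origin at the centre of its underside, z up.
- impeller12: Look-alike, does not belong: TWELVE-VANE impeller of the same black rubber and brass, 60 mm across, 22 mm high, its twelve vanes 30 degrees apart with narrow gaps, so that it looks nearly like a cog wheel. Lies flat; origin at the centre of its underside.
- castle_nut: CASTLE NUT (propeller nut), belongs to the kit: brass hexagon nut lying flat, 36 mm across flats (41.6 over corners), hexagon 16 mm high, with a crown of six upright lugs on top (crown 33 mm diameter, 27 mm total height, slots between the lugs), bore 20 mm. Flats face along own x and every 60 degrees from it. About 120 g. Origin at the centre of its underside, z up.
- plain_nut: Look-alike, does not belong: PLAIN low hexagon nut of the same brass, 36 mm across flats, only 12 mm high, flat top without lugs or slots, wide 24 mm bore. Lies flat; origin at the centre of its underside.
- anode: Square sacrificial ANODE, belongs to the kit: dull light-grey metal block 56 x 56 x 18 mm with a dark bolt hole in the middle of its top, lying flat. About 180 g. Origin at the centre of its underside, z up, x and y square to its sides.
- spark_plug: SPARK PLUG, belongs to the kit: lies along own x, 80 mm long. White ceramic end towards -x (12 mm thick), steel hexagon 14 mm long in the middle (20.8 mm across flats; 24 mm over the corners, which point to own +y and -y: grip there), threaded end towards +x (14 mm thick). Rests on a hexagon flat. 55 g. Origin at mid-length on its long axis, 10.4 mm above what it lies on.
- nest_big_round: Plywood insert 115 x 115 x 14 mm, fixed in the blue kit tray; origin at the centre of its underside, 4 mm above the bench, z up, x and y along its edges. Top 18 mm above the bench; in its middle a pocket 6 mm deep with a dark floor 8 mm above the origin: round, 80 mm diameter. For the six-vane impeller. Tray 248 mm square, 2 x 2 inserts, walls 24 mm high.
- nest_small_round: Plywood insert 115 x 115 x 14 mm, fixed in the blue kit tray; origin at the centre of its underside, 4 mm above the bench, z up, x and y along its edges. Top 18 mm above the bench; in its middle a pocket 6 mm deep with a dark floor 8 mm above the origin: round, 60 mm diameter. For the castle nut.
- nest_square: Plywood insert 115 x 115 x 14 mm, fixed in the blue kit tray; origin at the centre of its underside, 4 mm above the bench, z up, x and y along its edges. Top 18 mm above the bench; in its middle a pocket 6 mm deep with a dark floor 8 mm above the origin: square, 74 x 74 mm, sides along own x and y. For the anode.
- nest_slot: Plywood insert 115 x 115 x 14 mm, fixed in the blue kit tray; origin at the centre of its underside, 4 mm above the bench, z up, x and y along its edges. Top 18 mm above the bench; in its middle a pocket 6 mm deep with a dark floor 8 mm above the origin: a long slot, 98 mm along own x by 40 mm along own y. For the spark plug lying down, either way round.
Mind the look-alikes: they are no part of the job. Several things have the shape of the castle_nut; the one meant has the colours described above. What is shaped like the nest_square but red is not meant.

How it is judged:
By the outcome, as a careful person would: the job done as asked, in the order asked, and still so for the second after the job is handed in, with the robot touching nothing.
It also fails if it takes over 96 s, if anything falls off the work surface, if the arm or the gripper's body presses on something with over 40 N, if the wrist force passes 120 N, or if a joint passes its speed limit or range.

## Working session

There is one attempt and no reset: what is moved stays moved. The work goes in short steps, Python scripts to look and compute and a shell command to move; the robot and the scene stay as the last step left them, time stands still between calls to the robot, and variables do not carry over. Pictures are saved under pics/ and viewed, at most 14 in all, crops included, and the job is handed in when it is done.

```bash
mkdir -p pics
cat > h.py <<'E'
import numpy as np, cv2
from plant import manip
def grab(n,tag):
    c=manip.read_camera(n); im=cv2.cvtColor(np.array(c["image"]),cv2.COLOR_RGB2BGR)
    cv2.imwrite(f"pics/{tag}.png",im); np.savez(f"pics/{tag}.npz",K=[c["fx"],c["fy"],c["cx"],c["cy"]],R=c["R"],t=c["t"]); return im
def ray(tag,uv,z):
    d=np.load(f"pics/{tag}.npz"); fx,fy,cx,cy=d["K"]; R,t=d["R"],np.ravel(d["t"])
    uv=np.atleast_2d(np.asarray(uv,float)); v=np.c_[(uv[:,0]-cx)/fx,(uv[:,1]-cy)/fy,np.ones(len(uv))]@R
    c=-R.T@t; return (c+v*((z-c[2])/v[:,2])[:,None])
E
python3 - <<'E'
from h import *
for n in("top","scene"):
    grab(n,n+"0"); d=np.load(f"pics/{n}0.npz"); print(n,d["K"],-d["R"].T@np.ravel(d["t"]))
s=manip.sense(); print({k:np.round(v,3) for k,v in s.items()})
E
```

```text
top [509.49504178 509.49504178 322.78280015 195.85000492] [0.2819249  0.01870639 1.27957568]
scene [398.62425095 398.62425095 315.65092438 200.29929166] [ 0.76770399 -0.43716256  0.9324972 ]
{'time': np.float64(0.1), 'joint_positions': array([-1.169,  0.468, -0.012,  1.604,  0.006,  1.071, -0.056]), 'dq': array([-0.001, -0.001,  0.   , -0.002, -0.001, -0.   ,  0.001]), 'joint_torque': array([ 2.0000e-03, -5.2165e+01, -1.2000e-02, -2.4437e+01, -5.7000e-02,
        1.4000e-02,  0.0000e+00]), 'tcp_pos': array([0.28 , 0.586, 0.222]), 'ee_rot': array([ 0.221,  0.975, -0.001, -0.   ]), 'ft_force': array([ 0.666, -0.628, -0.011]), 'torque': array([-0.049,  0.064,  0.032]), 'gripper_force': np.float64(0.0), 'gripper_width': np.float64(0.092)}
```

View pics/top0.png

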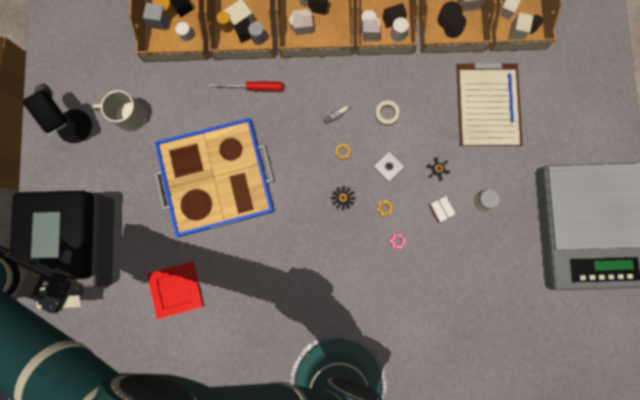

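View pics/scene0.png

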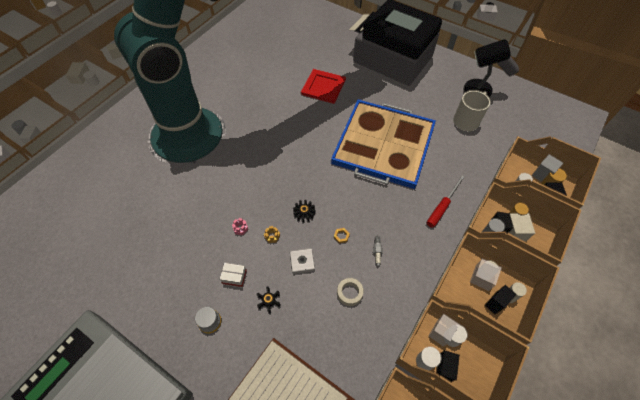

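The top view shows impeller6 at (438,168), impeller12 at (343,197), the anode at (389,166), the spark plug at (337,114) and the tray at (213,177). There are brass nuts at (385,208), with a crown, and (343,151), which looks plain, plus a pink nut at (398,241). The scene view agrees: the crowned brass nut is at (272,235).

Run:
```python
from h import *
im=cv2.imread("pics/top0.png"); b=cv2.resize(im[95:225,315:455],None,fx=4,fy=4,interpolation=cv2.INTER_CUBIC)
cv2.imwrite("pics/topcrop.png",b)
hsv=cv2.cvtColor(im,cv2.COLOR_BGR2HSV).astype(int);H,S,V=hsv[...,0],hsv[...,1],hsv[...,2]
def cont(m,box,tag,z,n=1):
    x0,y0,x1,y1=box; k=np.zeros(m.shape,np.uint8); k[y0:y1,x0:x1]=m[y0:y1,x0:x1]*255
    cs=sorted(cv2.findContours(k,0,2)[0],key=cv2.contourArea)[::-1][:n]
    for c in cs:
        M=cv2.moments(c); r=cv2.minAreaRect(c); 
        u=[M['m10']/M['m00'],M['m01']/M['m00']]; bx=ray("top0",cv2.boxPoints(r),z)[:,:2]
        e=np.diff(bx[:3],axis=0); print(tag,np.round(u,1),'P',ray("top0",u,z)[0,:2].round(4),'rectc',ray("top0",r[0],z)[0,:2].round(4),'size',np.linalg.norm(e,axis=1).round(4),'ang',np.degrees(np.arctan2(e[:,1],e[:,0])).round(1))
dark=(V<70)
cont(V<60,(420,150,456,186),"imp6",.020)
cont((S>100)&(H<30)&(V>90),(372,196,400,220),"castle",.02)
cont((S>100)&(H<30)&(V>90),(330,140,356,162),"plain",.012)
cont((V>150)&(S<40),(372,148,408,186),"anode",.018)
cont((V>125)&(S<60),(318,98,356,130),"plug",.012)
cont((H>105)&(H<125)&(S>140),(150,110,280,240),"tray",.024)
cont((V<110)&(S>90)&((H<20)),(162,128,262,226),"pocket",.015,4)
```

```text
imp6 [435.2 172. ] P [ 0.5057 -0.2628] rectc [ 0.5071 -0.2617] size [0.0083 0.0422] ang [ -51.2 -142.6]
castle [384.3 207.7] P [ 0.4194 -0.1315] rectc [ 0.4199 -0.1319] size [0.0373 0.0375] ang [-91.7 177.3]
plain [342.7 151.2] P [ 0.5677 -0.0331] rectc [ 0.5669 -0.0327] size [0.0382 0.0389] ang [-91.7 177.9]
anode [388.7 165.7] P [ 0.5255 -0.1475] rectc [ 0.5261 -0.147 ] size [0.0581 0.0571] ang [ -46.6 -137.8]
plug [336.5 113.5] P [ 0.6669 -0.0207] rectc [ 0.6669 -0.0207] size [0.0954 0.0821] ang [-91.8 177.9]
tray [213.2 176.9] P [0.5091 0.2933] rectc [0.5086 0.2945] size [0.2532 0.2486] ang [ -77.2 -167. ]
pocket [185.7 160.2] P [0.5556 0.3652] rectc [0.5556 0.3651] size [0.0692 0.0676] ang [ -77.3 -166.1]
pocket [195.9 204.3] P [0.4423 0.3387] rectc [0.4431 0.3384] size [0.0704 0.0706] ang [ -91.7 -179.9]
pocket [241.  192.7] P [0.4683 0.2254] rectc [0.4682 0.2254] size [0.0335 0.0902] ang [ -77.4 -166.7]
pocket [230.2 148.7] P [0.5821 0.2521] rectc [0.5819 0.252 ] size [0.0521 0.0516] ang [ -45.3 -136.7]
```

View pics/topcrop.png

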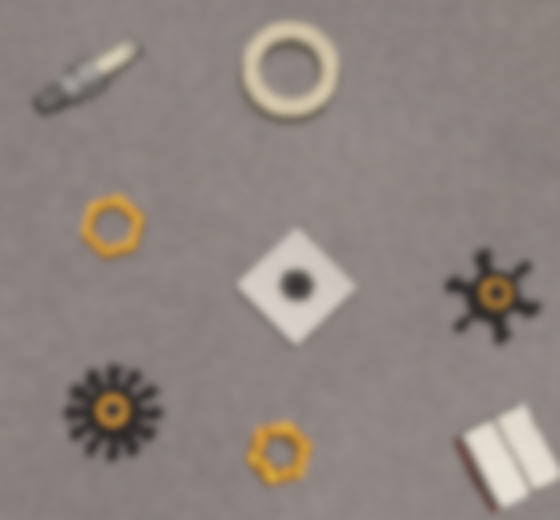

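Run:
```python
from h import *
f=lambda l:np.array(l,float)/4+[315,95]
b=ray("top0",f([[495,292]]),.022)[0]; print("imp bush",b.round(4))
for a,c in [((485,253),(502,341)),((527,267),(457,327)),((539,308),(449,285))]:
    p=ray("top0",f([a,c]),.02)[:,:2]; d=p[0]-p[1]; print(p.mean(0).round(4),np.linalg.norm(d).round(4),np.degrees(np.arctan2(d[1],d[0])).round(1))
p=ray("top0",f([[38,103],[137,45],[82,78]]),.012)[:,:2];d=p[0]-p[1]
print("plug",p.round(4),p[:2].mean(0).round(4),np.linalg.norm(d),np.degrees(np.arctan2(d[1],d[0])))
# hex orientation of castle nut / scene cross check
im=cv2.imread("pics/scene0.png");hsv=cv2.cvtColor(im,cv2.COLOR_BGR2HSV);m=((hsv[...,1]>100)&(hsv[...,0]<30)&(hsv[...,2]>90))
for n,(x0,y0,x1,y1),z in(("castle",(258,222,288,248),.0135),("plain",(330,225,354,246),.006)):
    y,x=np.nonzero(m[y0:y1,x0:x1]); print(n,ray("scene0",[(x.min()+x.max())/2+x0,(y.min()+y.max())/2+y0],z)[0].round(4))
bw=((im.max(2)>150)&(hsv[...,1]<40)); y,x=np.nonzero(bw[244:277,286:320]); print("anode",ray("scene0",[x.mean()+286,y.mean()+244],.016).round(4))
t=cv2.imread("pics/top0.png")[190:225,367:402]; s=cv2.imread("pics/scene0.png")[218:250,255:290]
r=lambda q:cv2.resize(q,(390,390),interpolation=cv2.INTER_CUBIC)
cv2.imwrite("pics/nut.png",np.hstack([r(t),r(s)]))
```

```text
imp bush [ 0.5152 -0.272   0.022 ]
[ 0.5125 -0.2713] 0.0568 7.4
[ 0.5124 -0.2704] 0.0591 -51.3
[ 0.5127 -0.2716] 0.0579 -106.4
plug [[ 0.6487  0.0106]
 [ 0.6851 -0.0541]
 [ 0.6643 -0.0181]] [ 0.6669 -0.0217] 0.07430338260460036 119.38195546863285
castle [ 0.4212 -0.1276  0.0135]
plain [ 0.5708 -0.0284  0.006 ]
anode [[ 0.5273 -0.1448  0.016 ]]
```

View pics/nut.png

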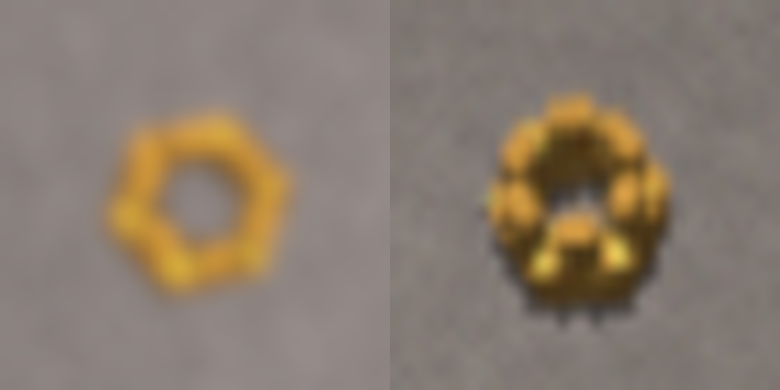

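The crop confirms that the nut at (385,208) has the crown of lugs, so it is the castle nut. The two cameras agree to about 4 mm. I'll start with impeller6, gripping across the vanes at about 69.5°.

```bash
cat > go.py <<'E'
import sys,numpy as np
from scipy.spatial.transform import Rotation as Ro
from plant import manip
a=list(map(float,sys.argv[1:]))
s=manip.sense(); R=Ro.from_quat(s["ee_rot"]).as_matrix(); p=np.array(s["tcp_pos"])
y=np.degrees(np.arctan2(R[1,1],R[0,1]))
print("t",round(float(s["time"]),2),"p",p.round(4),"yaw",round(y,1),"q",np.round(s["joint_positions"],2),"F",np.round(s["ft_force"],1),"w",round(float(s["gripper_width"]),4),"gf",round(float(s["gripper_force"]),1))
for i in range(0,len(a),4):   # targets x y z yaw, all from the current pose
    d=(a[i+3]-y+90)%180-90
    print(a[i:i+4],"->",(R.T@(np.array(a[i:i+3])-p)).round(4),"roll",round(-np.radians(d),3))
E
python3 go.py .5 .2 .17 69.5 .515 -.27 .12 69.5; python3 -m inch '[[-0.365,-0.253,0.05,-0.09],[-0.365,-0.253,0.05,-0.09],[-0.365,-0.253,0.05,-0.09],[-0.365,-0.253,0.05,-0.09],[-0.365,-0.253,0.05,-0.09],[-0.365,-0.253,0.05,-0.09],[-0.365,-0.253,0.05,-0.09],[-0.365,-0.253,0.05,-0.09],[-0.365,-0.253,0.05,-0.09],[-0.365,-0.253,0.05,-0.09]]' 85; python3 go.py .515 -.27 .09 69.5
```

```text
t 0.1 p [0.2795 0.5863 0.2218] yaw 64.5 q [-1.17  0.47 -0.01  1.6   0.01  1.07 -0.06] F [ 0.7 -0.6 -0. ] w 0.0919 gf 0.0
[0.5, 0.2, 0.17, 69.5] -> [-0.3652 -0.2537  0.0522] roll -0.087
[0.515, -0.27, 0.12, 69.5] -> [-0.581  -0.6714  0.1029] roll -0.087
time: 1.1
tcp_pos: [0.503, 0.1937, 0.1718]
ee_rot: [0.182, 0.983, -0.002, 0.0]
ft_force: [0.4, -0.3, -0.1]
gripper_width: 0.078
gripper_force: 0.0
t 1.1 p [0.503  0.1937 0.1718] yaw 69.0 q [-0.53  0.34  0.12  1.93 -0.05  0.88  0.82] F [ 0.4 -0.3 -0.1] w 0.078 gf 0.0
[0.515, -0.27, 0.09, 69.5] -> [-0.177  -0.4284  0.0836] roll -0.008
```

```bash
python3 -m inch '[[-0.177,-0.428,0.084,0],[-0.177,-0.428,0.084,0],[-0.177,-0.428,0.084,0],[-0.177,-0.428,0.084,0],[-0.177,-0.428,0.084,0],[-0.177,-0.428,0.084,0],[-0.177,-0.428,0.084,0],[-0.177,-0.428,0.084,0],[-0.177,-0.428,0.084,0],[-0.177,-0.428,0.084,0]]'
python3 - <<'E'
from h import *
a=grab("scene","s1"); b=grab("top","t1")
r=lambda q:cv2.resize(q,(390,390),interpolation=cv2.INTER_CUBIC)
cv2.imwrite("pics/c1.png",np.hstack([r(a[240:350,215:325]),r(b[120:220,385:485])]))
E
python3 go.py .515 -.27 .017 69.5
```

```text
time: 2.1
tcp_pos: [0.5163, -0.2664, 0.0877]
ee_rot: [0.179, 0.984, -0.001, -0.0]
ft_force: [-0.6, -0.1, 0.2]
gripper_width: 0.0781
gripper_force: 0.0
t 2.2 p [ 0.5164 -0.265   0.0877] yaw 69.3 q [ 0.24  0.53  0.23  1.89 -0.16  0.75  1.77] F [ 0.4  0.9 -0.2] w 0.0782 gf 0.0
[0.515, -0.27, 0.017, 69.5] -> [-0.0005 -0.005   0.0707] roll -0.003
```

View pics/c1.png

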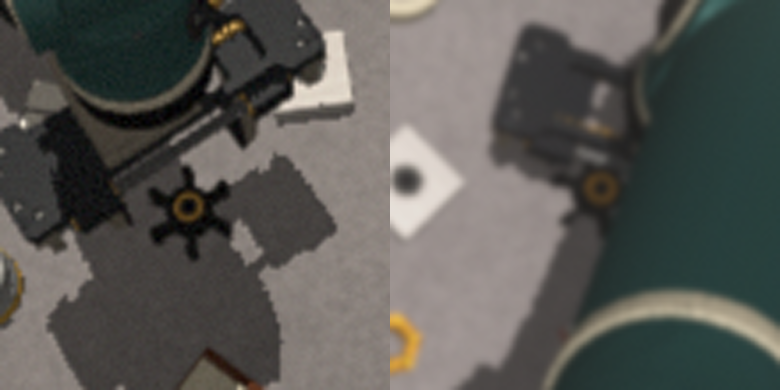

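The picture shows the impeller's bush at scene pixel (268,298), between the two fingers and with a vane pair along the closing line. I'll measure it and go down.

```bash
python3 -c "
from h import *
print(ray('s1',[268,298.4],.022))"; python3 -m inch '[[0,-0.004,0.03,0],[0,-0.004,0.05,0],[0,-0.004,0.06,0],[0,-0.004,0.066,0],[0,-0.004,0.0705,0],[0,-0.004,0.0705,0],[0,-0.004,0.0705,0],[0,-0.004,0.0705,0],[0,-0.004,0.0705,0],[0,-0.004,0.0705,0]]'; python3 go.py
```

```text
[[ 0.5192435  -0.26948073  0.022     ]]
time: 3.2
tcp_pos: [0.5164, -0.2654, 0.0184]
ee_rot: [0.177, 0.984, -0.0, 0.0]
ft_force: [-0.3, -0.8, 0.3]
gripper_width: 0.0781
gripper_force: 0.0
t 3.2 p [ 0.5164 -0.2654  0.0184] yaw 69.7 q [ 0.27  0.64  0.19  1.91 -0.2   0.62  1.8 ] F [-0.3 -0.8  0.3] w 0.0781 gf 0.0
```

```bash
python3 -m inch '[[0,0,0,0],[0,0,0,0],[0,0,0,0],[0,0,0,0],[0,0,0,0],[0,0,0,0],[0,0,-0.01,0],[0,0,-0.03,0],[0,0,-0.06,0],[0,0,-0.09,0]]' 0 25; python3 go.py .48 .03 .11 69.5 .443 .337 .10 69.5
```

```text
time: 4.2
tcp_pos: [0.5158, -0.2649, 0.1092]
ee_rot: [0.176, 0.984, 0.0, -0.0]
ft_force: [0.9, -0.1, -0.7]
gripper_width: 0.0586
gripper_force: 25.0
t 4.2 p [ 0.5158 -0.2649  0.1092] yaw 69.7 q [ 0.24  0.49  0.23  1.88 -0.16  0.79  1.77] F [ 0.9 -0.1 -0.7] w 0.0586 gf 25.0
[0.48, 0.03, 0.11, 69.5] -> [ 0.136   0.2641 -0.0006] roll 0.003
[0.443, 0.337, 0.1, 69.5] -> [0.2774 0.5391 0.0096] roll 0.003
```

```bash
python3 -m inch '[[0.01,0.02,0,0],[0.03,0.058,0,0],[0.05,0.097,0,0],[0.07,0.136,0,0],[0.09,0.175,0,0],[0.11,0.214,0,0],[0.13,0.253,0,0],[0.15,0.292,0,0],[0.17,0.33,0,0],[0.19,0.369,0,0]]'; python3 go.py .443 .340 .10 69.5
python3 - <<'E'
from h import *
a=grab("scene","s2"); hsv=cv2.cvtColor(a,cv2.COLOR_BGR2HSV)
m=np.zeros(a.shape[:2],np.uint8); m[100:188,330:440]=((hsv[...,2]<110)&(hsv[...,1]>90)&(hsv[...,0]<20))[100:188,330:440]*255
for c in sorted(cv2.findContours(m,0,2)[0],key=cv2.contourArea)[::-1][:5]:
    M=cv2.moments(c); 
    if M['m00']>40: u=[M['m10']/M['m00'],M['m01']/M['m00']]; print(np.round(u,1),M['m00'],ray("s2",u,.014)[0,:2].round(4))
E
```

```text
time: 5.2
tcp_pos: [0.4658, 0.1485, 0.1088]
ee_rot: [0.177, 0.984, 0.0, 0.0]
ft_force: [0.4, 0.4, -1.4]
gripper_width: 0.0584
gripper_force: 25.0
t 5.2 p [0.4658 0.1485 0.1088] yaw 69.7 q [-0.5   0.36  0.14  2.09 -0.08  0.69  0.91] F [ 0.4  0.4 -1.4] w 0.0584 gf 25.0
[0.443, 0.34, 0.1, 69.5] -> [0.0879 0.1716 0.0089] roll 0.003
[408.6 131. ] 392.0 [0.5579 0.3703]
[364.1 154.4] 300.5 [0.4917 0.2209]
[398.6 160.5] 231.0 [0.5842 0.2566]
[374.9 124.3] 147.0 [0.4612 0.3376]
[346.8 144.6] 56.5 [0.4312 0.2241]
```

```bash
python3 -m inch '[[0.02,0.038,0,0],[0.04,0.076,0,0],[0.06,0.115,0,0],[0.08,0.155,0,0],[0.088,0.172,0.005,0],[0.088,0.172,0.02,0],[0.088,0.172,0.03,0],[0.088,0.172,0.04,0],[0.088,0.172,0.045,0],[0.088,0.172,0.045,0]]'; python3 go.py .4435 .341 .0304 69.5
```

```text
time: 6.25
tcp_pos: [0.4434, 0.3374, 0.0624]
ee_rot: [0.177, 0.984, -0.001, -0.0]
ft_force: [0.1, -0.3, -0.2]
gripper_width: 0.058
gripper_force: 25.0
t 6.25 p [0.4434 0.3374 0.0624] yaw 69.6 q [-0.78  0.53  0.09  1.95 -0.08  0.67  0.57] F [ 0.1 -0.3 -0.2] w 0.058 gf 25.0
[0.4435, 0.341, 0.0304, 69.5] -> [0.0012 0.0034 0.032 ] roll 0.002
```

```bash
python3 -m inch '[[0.001,0.003,0.01,0],[0.001,0.003,0.017,0],[0.001,0.003,0.022,0],[0.001,0.003,0.025,0],[0.001,0.003,0.027,0],[0.001,0.003,0.029,0],[0.001,0.003,0.0305,0],[0.001,0.003,0.0315,0],[0.001,0.003,0.032,0],[0.001,0.003,0.032,0]]'; python3 go.py
```

```text
time: 7.25
tcp_pos: [0.4436, 0.3418, 0.0311]
ee_rot: [0.177, 0.984, 0.0, 0.0]
ft_force: [0.5, -0.1, -0.4]
gripper_width: 0.0583
gripper_force: 25.0
t 7.25 p [0.4436 0.3418 0.0311] yaw 69.7 q [-0.78  0.59  0.09  1.95 -0.08  0.61  0.57] F [ 0.5 -0.1 -0.4] w 0.0583 gf 25.0
```

```bash
python3 -m inch '[[0,0,0.0005,0],[0,0,0.0008,0],[0,0,0.001,0],[0,0,0.0012,0],[0,0,0.0015,0],[0,0,0.0015,0],[0,0,0.0015,0],[0,0,0.0015,0],[0,0,0.0015,0],[0,0,0.0015,0]]'; python3 go.py
```

```text
time: 8.25
tcp_pos: [0.4436, 0.3418, 0.0301]
ee_rot: [0.177, 0.984, 0.0, 0.0]
ft_force: [-1.9, -0.8, 5.0]
gripper_width: 0.0582
gripper_force: 25.0
t 8.25 p [0.4436 0.3418 0.0301] yaw 69.7 q [-0.78  0.59  0.09  1.95 -0.08  0.61  0.57] F [-1.9 -0.8  5. ] w 0.0582 gf 25.0
```

Contact at 5 N, so it is seated. Release, rise, and go to the castle nut.

```bash
python3 -m inch '[[0,0,0,0],[0,0,0,0],[0,0,0,0],[0,0,0,0],[0,0,-0.01,0],[0,0,-0.03,0],[0,0,-0.06,0],[0,0,-0.08,0],[0,0,-0.08,0],[0,0,-0.08,0]]' 78; python3 go.py .4205 -.13 .09 70
```

```text
time: 9.25
tcp_pos: [0.4437, 0.3419, 0.1101]
ee_rot: [0.177, 0.984, 0.0, 0.0]
ft_force: [0.6, -0.5, -1.3]
gripper_width: 0.0719
gripper_force: 0.0
t 9.25 p [0.4437 0.3419 0.1101] yaw 69.7 q [-0.8   0.46  0.1   1.92 -0.07  0.76  0.56] F [ 0.6 -0.5 -1.3] w 0.0719 gf 0.0
[0.4205, -0.13, 0.09, 70.0] -> [-0.1422 -0.4505  0.0197] roll -0.006
```

```bash
python3 -m inch '[[-0.014,-0.045,0,0],[-0.028,-0.09,0,0],[-0.042,-0.135,0,0],[-0.057,-0.18,0,0],[-0.071,-0.225,0,0],[-0.085,-0.27,0,0],[-0.1,-0.315,0,0],[-0.114,-0.36,0,0],[-0.13,-0.41,0,0],[-0.142,-0.45,0.02,0]]' 66
python3 - <<'E'
from h import *
a=grab("scene","s3"); b=grab("top","t3")
r=lambda q:cv2.resize(q,(390,390),interpolation=cv2.INTER_CUBIC)
cv2.imwrite("pics/c3.png",np.hstack([r(a[90:190,330:430]),r(a[180:280,220:320])]))
E
python3 go.py .4205 -.13 .016 70
```

```text
time: 10.25
tcp_pos: [0.4211, -0.1321, 0.0902]
ee_rot: [0.177, 0.984, -0.0, 0.002]
ft_force: [0.6, 0.5, 0.2]
gripper_width: 0.0605
gripper_force: 0.0
t 10.35 p [ 0.4175 -0.1352  0.0875] yaw 69.1 q [ 0.01  0.33  0.26  2.22 -0.14  0.61  1.58] F [0.  1.2 0.1] w 0.0606 gf 0.0
[0.4205, -0.13, 0.016, 70.0] -> [-0.0012  0.0062  0.0715] roll -0.016
```

View pics/c3.png

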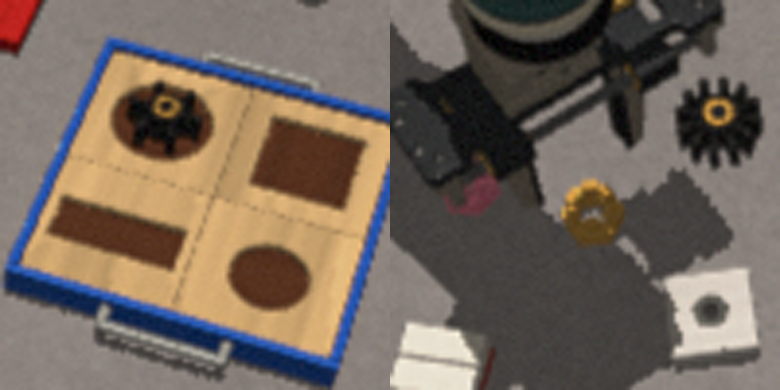

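The impeller sits centred in its pocket, and the gripper straddles the castle nut at crop (592,212). Pink and impeller12 are clear of the fingers. Going down.

```bash
python3 -m inch '[[0,0,0.01,0],[0,0,0.03,0],[0,0,0.05,0],[0,0,0.06,0],[0,0,0.068,0],[0,0,0.073,0],[0,0,0.074,0],[0,0,0.074,0],[0,0,0.074,0],[0,0,0.074,0]]'; python3 go.py .4205 -.13 .016 70
```

```text
time: 11.35
tcp_pos: [0.4208, -0.1297, 0.0161]
ee_rot: [0.177, 0.984, 0.0, 0.001]
ft_force: [-0.2, -0.8, -0.3]
gripper_width: 0.0607
gripper_force: 0.0
t 11.35 p [ 0.4208 -0.1297  0.0161] yaw 69.7 q [ 0.06  0.49  0.19  2.24 -0.21  0.43  1.64] F [-0.2 -0.8 -0.3] w 0.0607 gf 0.0
[0.4205, -0.13, 0.016, 70.0] -> [ 0.0001 -0.0004  0.0001] roll -0.006
```

```bash
python3 -m inch '[[0,0,0,0],[0,0,0,0],[0,0,0,0],[0,0,0,0],[0,0,0,0],[0,0,0,0],[0,0,-0.005,0],[0,0,-0.02,0],[0,0,-0.05,0],[0,0,-0.08,0]]' 0 30; python3 go.py .49 .06 .095 70 .583 .2545 .095 70
```

```text
time: 12.35
tcp_pos: [0.4195, -0.1295, 0.0962]
ee_rot: [0.177, 0.984, -0.0, -0.001]
ft_force: [1.5, -0.6, -0.4]
gripper_width: 0.0353
gripper_force: 30.0
t 12.35 p [ 0.4195 -0.1295  0.0962] yaw 69.7 q [-0.    0.32  0.26  2.21 -0.14  0.63  1.57] F [ 1.5 -0.6 -0.4] w 0.0353 gf 30.0
[0.49, 0.06, 0.095, 70.0] -> [-2.000e-04  2.022e-01  1.100e-03] roll -0.006
[0.583, 0.2545, 0.095, 70.0] -> [-0.0198  0.4169  0.0009] roll -0.006
```

Width 35.3 mm: held on the flats.

```bash
python3 -m inch '[[0,0.02,0,0],[0,0.06,0,0],[0,0.105,0,0],[0,0.15,0,0],[-0.005,0.195,0,0],[-0.01,0.24,0,0],[-0.015,0.285,0,0],[-0.018,0.33,0,0],[-0.02,0.375,0,0],[-0.02,0.41,0,0]]'; python3 -m inch '[[0,0.007,0.005,0],[0,0.007,0.015,0],[0,0.007,0.03,0],[0,0.007,0.04,0],[0,0.007,0.05,0],[0,0.007,0.057,0],[0,0.007,0.06,0],[0,0.007,0.062,0],[0,0.007,0.063,0],[0,0.007,0.063,0]]'; python3 go.py .583 .2545 .028 70
```

```text
time: 13.35
tcp_pos: [0.5819, 0.2509, 0.0955]
ee_rot: [0.176, 0.984, 0.0, -0.0]
ft_force: [0.1, 0.3, 0.0]
gripper_width: 0.0351
gripper_force: 30.0
time: 14.35
tcp_pos: [0.5842, 0.2547, 0.0329]
ee_rot: [0.176, 0.984, 0.0, 0.0]
ft_force: [-0.2, -0.3, -2.0]
gripper_width: 0.0356
gripper_force: 30.0
t 14.35 p [0.5842 0.2547 0.0329] yaw 69.7 q [-0.58  0.68  0.16  1.76 -0.16  0.72  0.88] F [-0.2 -0.3 -2. ] w 0.0356 gf 30.0
[0.583, 0.2545, 0.028, 70.0] -> [ 0.0011 -0.0006  0.0049] roll -0.006
```

```bash
python3 -m inch '[[0,0,0.001,0],[0,0,0.002,0],[0,0,0.003,0],[0,0,0.004,0],[0,0,0.0045,0],[0,0,0.005,0],[0,0,0.0053,0],[0,0,0.0055,0],[0,0,0.0055,0],[0,0,0.0055,0]]'; python3 go.py
```

```text
time: 15.35
tcp_pos: [0.584, 0.2545, 0.0277]
ee_rot: [0.177, 0.984, 0.0, -0.0]
ft_force: [-2.5, -1.0, 6.1]
gripper_width: 0.0357
gripper_force: 30.0
t 15.35 p [0.584  0.2545 0.0277] yaw 69.7 q [-0.58  0.69  0.16  1.76 -0.16  0.71  0.88] F [-2.5 -1.   6.1] w 0.0357 gf 30.0
```

```bash
python3 -m inch '[[0,0,0,0],[0,0,0,0],[0,0,0,0],[0,0,0,0],[0,0,-0.01,0],[0,0,-0.03,0],[0,0,-0.06,0],[0,0,-0.07,0],[0,0,-0.07,0],[0,0,-0.07,0]]' 62; python3 go.py .527 -.146 .09 43
```

```text
time: 16.35
tcp_pos: [0.5836, 0.2544, 0.0966]
ee_rot: [0.176, 0.984, -0.0, -0.0]
ft_force: [0.5, 0.3, -0.3]
gripper_width: 0.0575
gripper_force: 0.0
t 16.35 p [0.5836 0.2544 0.0966] yaw 69.7 q [-0.6   0.59  0.18  1.74 -0.14  0.83  0.86] F [ 0.5  0.3 -0.3] w 0.0575 gf 0.0
[0.527, -0.146, 0.09, 43.0] -> [-0.086  -0.3951  0.0067] roll 0.466
```

```bash
python3 -m inch '[[-0.01,-0.04,0,0.05],[-0.02,-0.085,0,0.1],[-0.03,-0.13,0,0.16],[-0.04,-0.175,0,0.22],[-0.05,-0.22,0,0.28],[-0.06,-0.265,0,0.34],[-0.07,-0.31,0,0.4],[-0.08,-0.355,0,0.44],[-0.086,-0.39,0.003,0.466],[-0.086,-0.395,0.007,0.466]]' 82
python3 - <<'E'
from h import *
a=grab("scene","s4"); b=grab("top","t4")
r=lambda q:cv2.resize(q,(390,390),interpolation=cv2.INTER_CUBIC)
cv2.imwrite("pics/c4.png",np.hstack([r(a[90:190,330:430]),r(a[205:305,240:340])]))
E
python3 go.py .527 -.146 .016 43
```

```text
time: 17.35
tcp_pos: [0.5252, -0.1513, 0.089]
ee_rot: [0.403, 0.915, -0.002, -0.0]
ft_force: [-0.7, 0.8, 0.7]
gripper_width: 0.0754
gripper_force: 0.0
t 17.45 p [ 0.5258 -0.1466  0.0885] yaw 42.8 q [-0.06  0.49  0.34  1.98 -0.24  0.72  1.17] F [ 0.3  0.1 -0. ] w 0.0757 gf 0.0
[0.527, -0.146, 0.016, 43.0] -> [-0.0006  0.0014  0.0725] roll -0.003
```

View pics/c4.png

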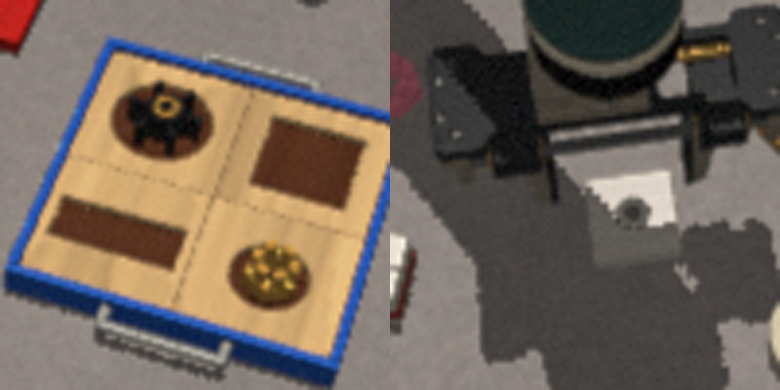

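The castle nut is seated in the small round pocket (crop (272,272)). The anode (hole at crop (632,212)) lies between the open fingers with its sides square to them. Going down.

```bash
python3 -m inch '[[0,0.001,0.01,0],[0,0.001,0.03,0],[0,0.001,0.05,0],[0,0.001,0.06,0],[0,0.001,0.067,0],[0,0.001,0.072,0],[0,0.001,0.073,0],[0,0.001,0.073,0],[0,0.001,0.073,0],[0,0.001,0.073,0]]'; python3 go.py .527 -.146 .016 43
```

```text
time: 18.45
tcp_pos: [0.5286, -0.1452, 0.0176]
ee_rot: [0.399, 0.917, 0.0, 0.001]
ft_force: [-0.1, -1.1, -1.4]
gripper_width: 0.0755
gripper_force: 0.0
t 18.45 p [ 0.5286 -0.1452  0.0176] yaw 43.0 q [-0.02  0.61  0.28  1.99 -0.3   0.58  1.22] F [-0.1 -1.1 -1.4] w 0.0755 gf 0.0
[0.527, -0.146, 0.016, 43.0] -> [ 0.0005 -0.0017  0.0016] roll -0.001
```

```bash
python3 -m inch '[[0,0,0.0015,0],[0,0,0.0015,0],[0,0,0.0015,0],[0,0,0.0015,0],[0,0,0.0015,0],[0,0,0.0015,0],[0,0,-0.005,0],[0,0,-0.02,0],[0,0,-0.05,0],[0,0,-0.08,0]]' 0 40; python3 go.py .557 .3675 .095 13.2
```

```text
time: 19.45
tcp_pos: [0.5278, -0.145, 0.0985]
ee_rot: [0.399, 0.917, -0.0, -0.0]
ft_force: [-0.5, -0.8, -2.9]
gripper_width: 0.0556
gripper_force: 40.0
t 19.45 p [ 0.5278 -0.145   0.0985] yaw 43.0 q [-0.07  0.47  0.35  1.97 -0.23  0.74  1.16] F [-0.5 -0.8 -2.9] w 0.0556 gf 40.0
[0.557, 0.3675, 0.095, 13.2] -> [0.3552 0.3706 0.0036] roll 0.519
```

```bash
python3 -m inch '[[0.015,0.016,0,0],[0.045,0.047,0,0.06],[0.075,0.078,0,0.12],[0.105,0.11,0,0.18],[0.135,0.141,0,0.24],[0.165,0.172,0,0.3],[0.195,0.203,0,0.36],[0.225,0.235,0,0.42],[0.255,0.266,0,0.48],[0.285,0.297,0,0.519]]'; python3 go.py .557 .3675 .033 13.2
```

```text
time: 20.45
tcp_pos: [0.5511, 0.2681, 0.0984]
ee_rot: [0.622, 0.783, 0.001, 0.0]
ft_force: [1.0, -1.0, -2.3]
gripper_width: 0.0554
gripper_force: 40.0
t 20.45 p [0.5511 0.2681 0.0984] yaw 13.1 q [-0.82  0.58  0.43  1.81 -0.31  0.82 -0.01] F [ 1.  -1.  -2.3] w 0.0554 gf 40.0
[0.557, 0.3675, 0.033, 13.2] -> [0.0955 0.0283 0.0654] roll -0.001
```

```bash
python3 -m inch '[[0.03,0.009,0,0],[0.06,0.018,0,0],[0.085,0.025,0,0],[0.095,0.028,0.005,0],[0.095,0.028,0.02,0],[0.095,0.028,0.035,0],[0.095,0.028,0.048,0],[0.095,0.028,0.057,0],[0.095,0.028,0.062,0],[0.095,0.028,0.064,0]]'; python3 go.py .557 .3675 .028 13.2
```

```text
time: 21.45
tcp_pos: [0.5568, 0.364, 0.0324]
ee_rot: [0.621, 0.784, -0.0, -0.0]
ft_force: [0.3, 0.0, -2.0]
gripper_width: 0.0553
gripper_force: 40.0
t 21.45 p [0.5568 0.364  0.0324] yaw 13.2 q [-0.9   0.74  0.38  1.69 -0.37  0.78 -0.11] F [ 0.3  0.  -2. ] w 0.0553 gf 40.0
[0.557, 0.3675, 0.028, 13.2] -> [0.0033 0.001  0.0044] roll -0.0
```

```bash
python3 -m inch '[[0.001,0,0.001,0],[0.002,0,0.002,0],[0.002,0,0.003,0],[0.002,0,0.0035,0],[0.002,0,0.004,0],[0.002,0,0.0045,0],[0.002,0,0.005,0],[0.002,0,0.005,0],[0.002,0,0.005,0],[0.002,0,0.005,0]]'; python3 go.py
```

```text
time: 22.45
tcp_pos: [0.5563, 0.3668, 0.0281]
ee_rot: [0.621, 0.784, 0.0, 0.0]
ft_force: [0.8, 1.1, -1.9]
gripper_width: 0.0558
gripper_force: 40.0
t 22.45 p [0.5563 0.3668 0.0281] yaw 13.2 q [-0.9   0.75  0.38  1.69 -0.37  0.77 -0.11] F [ 0.8  1.1 -1.9] w 0.0558 gf 40.0
```

```bash
python3 -m inch '[[0,0,0.0003,0],[0,0,0.0005,0],[0,0,0.0007,0],[0,0,0.0009,0],[0,0,0.0011,0],[0,0,0.0012,0],[0,0,0.0012,0],[0,0,0.0012,0],[0,0,0.0012,0],[0,0,0.0012,0]]'; python3 go.py
```

```text
time: 23.45
tcp_pos: [0.5563, 0.3668, 0.0276]
ee_rot: [0.621, 0.784, 0.0, -0.0]
ft_force: [-1.4, -1.3, 5.8]
gripper_width: 0.0556
gripper_force: 40.0
t 23.45 p [0.5563 0.3668 0.0276] yaw 13.2 q [-0.9   0.75  0.38  1.69 -0.37  0.77 -0.11] F [-1.4 -1.3  5.8] w 0.0556 gf 40.0
```

```bash
python3 -m inch '[[0,0,0,0],[0,0,0,0],[0,0,0,0],[0,0,0,0],[0,0,-0.01,0],[0,0,-0.03,0],[0,0,-0.06,0],[0,0,-0.08,0],[0,0,-0.08,0],[0,0,-0.08,0]]' 76; python3 go.py .667 -.02 .11 29.4
```

```text
time: 24.45
tcp_pos: [0.5563, 0.3669, 0.1074]
ee_rot: [0.621, 0.784, 0.001, 0.0]
ft_force: [-0.5, 0.1, -0.9]
gripper_width: 0.0696
gripper_force: 0.0
t 24.45 p [0.5563 0.3669 0.1074] yaw 13.2 q [-0.93  0.64  0.42  1.67 -0.32  0.9  -0.15] F [-0.5  0.1 -0.9] w 0.0696 gf 0.0
[0.667, -0.02, 0.11, 29.4] -> [-0.402   0.0192 -0.0028] roll -0.282
```

```bash
python3 -m inch '[[-0.04,0.002,0,-0.03],[-0.08,0.004,0,-0.06],[-0.12,0.006,0,-0.09],[-0.16,0.008,0,-0.12],[-0.2,0.01,0,-0.16],[-0.24,0.012,0,-0.2],[-0.285,0.014,0,-0.24],[-0.33,0.016,0,-0.28],[-0.375,0.018,0,-0.283],[-0.402,0.019,0,-0.283]]' 62
python3 - <<'E'
from h import *
a=grab("scene","s5"); b=grab("top","t5")
r=lambda q:cv2.resize(q,(390,390),interpolation=cv2.INTER_CUBIC)
cv2.imwrite("pics/c5.png",np.hstack([r(a[90:190,330:430]),r(a[210:280,345:415])]))
E
python3 go.py .667 -.02 .0155 29.4
```

```text
time: 25.45
tcp_pos: [0.6663, -0.0253, 0.1055]
ee_rot: [0.506, 0.863, -0.001, -0.0]
ft_force: [-0.1, -0.0, 0.5]
gripper_width: 0.0572
gripper_force: 0.0
t 25.55 p [ 0.6663 -0.0271  0.1056] yaw 29.0 q [-0.28  0.64  0.38  1.66 -0.28  0.89  0.72] F [ 0.1 -0.3  0.9] w 0.0571 gf 0.0
[0.667, -0.02, 0.0155, 29.4] -> [0.0061 0.0043 0.0901] roll -0.007
```

View pics/c5.png

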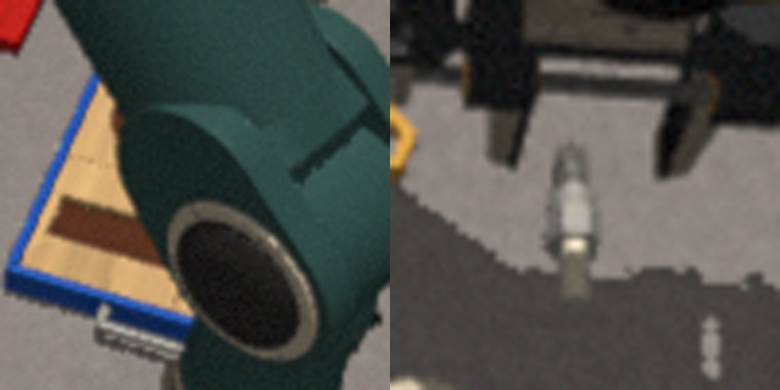

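The spark plug is between the fingers: thread end at crop (570,145), ceramic end at (575,298), steel body at about (575,215). I'll turn these into points.

Run:
```python
from h import *
f=lambda l:np.array([[345+(x-390)/5.571,210+y/5.571] for x,y in l])
print(ray("s5",f([[570,145],[575,298],[573,181],[575,245]]),.0104).round(4))
im=cv2.imread("pics/s5.png"); cv2.imwrite("pics/plug.png",cv2.resize(im[230:268,365:390],None,fx=14,fy=14,interpolation=cv2.INTER_CUBIC))
```

```text
[[ 0.65    0.0168  0.0104]
 [ 0.6885 -0.0472  0.0104]
 [ 0.66    0.0018  0.0104]
 [ 0.6761 -0.0252  0.0104]]
```

View pics/plug.png

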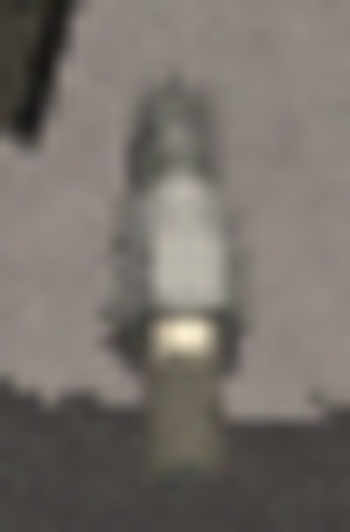

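```bash
python3 -m inch '[[0,0.001,0,-0.01],[0,0.001,0.02,-0.01],[0,0.001,0.04,-0.01],[0,0.001,0.05,-0.01],[0,0.001,0.055,-0.01],[0,0.001,0.055,-0.01],[0,0.001,0.055,-0.01],[0,0.001,0.055,-0.01],[0,0.001,0.055,-0.01],[0,0.001,0.055,-0.01]]'; python3 go.py .668 -.019 .0155 30
```

```text
time: 26.55
tcp_pos: [0.668, -0.0198, 0.0524]
ee_rot: [0.5, 0.866, 0.0, 0.0]
ft_force: [-0.7, 0.3, -0.2]
gripper_width: 0.057
gripper_force: 0.0
t 26.55 p [ 0.668  -0.0198  0.0524] yaw 30.0 q [-0.26  0.71  0.34  1.68 -0.31  0.8   0.75] F [-0.7  0.3 -0.2] w 0.057 gf 0.0
[0.668, -0.019, 0.0155, 30.0] -> [0.0007 0.0004 0.0369] roll 0.0
```

```bash
python3 -m inch '[[0,0,0.01,0],[0,0,0.02,0],[0,0,0.028,0],[0,0,0.033,0],[0,0,0.036,0],[0,0,0.037,0],[0,0,0.037,0],[0,0,0.037,0],[0,0,0.037,0],[0,0,0.037,0]]'; python3 -m inch '[[0,0,0,0],[0,0,0,0],[0,0,0,0],[0,0,0,0],[0,0,0,0],[0,0,0,0],[0,0,-0.003,0],[0,0,-0.01,0],[0,0,-0.025,0],[0,0,-0.04,0]]' 0 20
python3 - <<'E'
from h import *
a=grab("scene","s6")
cv2.imwrite("pics/c6.png",cv2.resize(a[205:285,335:425],(630,560),interpolation=cv2.INTER_CUBIC))
E
python3 go.py .469 .228 .09 103.2
```

```text
time: 27.55
tcp_pos: [0.6679, -0.0197, 0.0152]
ee_rot: [0.5, 0.866, 0.0, 0.0]
ft_force: [0.5, -0.7, 0.4]
gripper_width: 0.0571
gripper_force: 0.0
time: 28.55
tcp_pos: [0.6678, -0.0199, 0.0563]
ee_rot: [0.5, 0.866, 0.0, 0.0]
ft_force: [0.9, 0.3, 0.1]
gripper_width: 0.0227
gripper_force: 20.0
t 28.6 p [ 0.6698 -0.02    0.0594] yaw 30.0 q [-0.26  0.7   0.35  1.68 -0.31  0.81  0.75] F [ 1.4 -0.8  1.2] w 0.0222 gf 20.0
[0.469, 0.228, 0.09, 103.2] -> [ 0.3151 -0.0497 -0.0316] roll -1.277
```

View pics/c6.png

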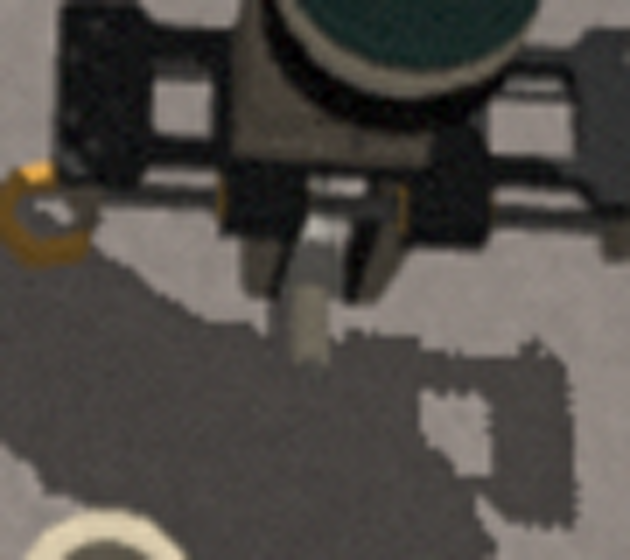

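```bash
python3 -m inch '[[0.01,-0.002,-0.015,-0.05],[0.035,-0.006,-0.03,-0.16],[0.065,-0.01,-0.033,-0.28],[0.095,-0.015,-0.033,-0.4],[0.13,-0.02,-0.033,-0.53],[0.165,-0.026,-0.033,-0.66],[0.2,-0.032,-0.033,-0.79],[0.235,-0.038,-0.033,-0.92],[0.27,-0.043,-0.033,-1.05],[0.3,-0.048,-0.033,-1.16]]'; python3 go.py .469 .228 .035 103.2
```

```text
time: 29.6
tcp_pos: [0.4754, 0.2176, 0.0891]
ee_rot: [-0.059, 0.998, 0.0, 0.001]
ft_force: [-0.5, 0.4, -0.8]
gripper_width: 0.0224
gripper_force: 20.0
t 29.6 p [0.4754 0.2176 0.0891] yaw 96.8 q [-0.53  0.44  0.05  2.02 -0.03  0.68  1.23] F [-0.5  0.4 -0.8] w 0.0224 gf 20.0
[0.469, 0.228, 0.035, 103.2] -> [0.0052 0.011  0.0541] roll -0.112
```

```bash
python3 -m inch '[[0.005,0.01,0,-0.1],[0.005,0.01,0.01,-0.112],[0.005,0.01,0.022,-0.112],[0.005,0.01,0.033,-0.112],[0.005,0.01,0.042,-0.112],[0.005,0.01,0.048,-0.112],[0.005,0.01,0.052,-0.112],[0.005,0.01,0.054,-0.112],[0.005,0.01,0.054,-0.112],[0.005,0.01,0.054,-0.112]]';  python3 - <<'E'
from h import *
a=grab("scene","s7")
cv2.imwrite("pics/c7.png",cv2.resize(a[110:190,325:415],(630,560),interpolation=cv2.INTER_CUBIC))
E
python3 go.py .469 .228 .0275 103.2
```

```text
time: 30.6
tcp_pos: [0.4702, 0.2255, 0.0342]
ee_rot: [-0.112, 0.994, 0.0, 0.0]
ft_force: [0.1, 0.8, -0.3]
gripper_width: 0.0225
gripper_force: 20.0
t 30.65 p [0.4702 0.2256 0.0343] yaw 102.9 q [-0.53  0.53  0.02  2.04 -0.02  0.57  1.3 ] F [-0.4  0.  -0.2] w 0.0226 gf 20.0
[0.469, 0.228, 0.0275, 103.2] -> [0.0006 0.0026 0.0068] roll -0.005
```

View pics/c7.png

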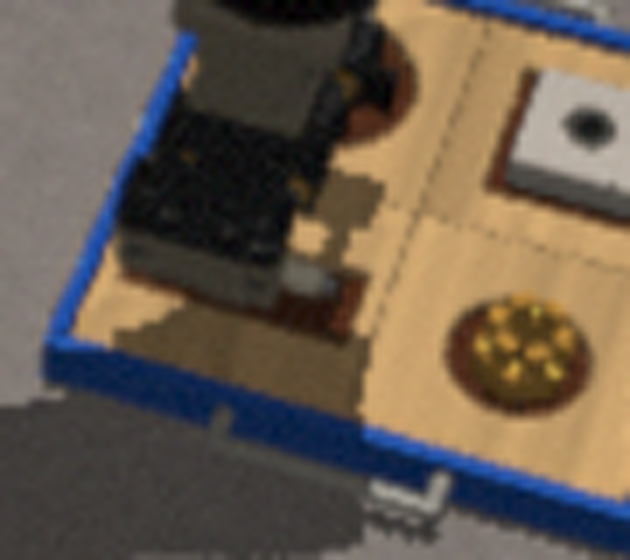

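The plug is in line with the slot: its end is at crop (330,285), inside the slot's end at about (360,300). The anode and the castle nut sit in their pockets. Now I'll lower it.

```bash
python3 -m inch '[[0,0.002,0.001,0],[0,0.002,0.002,0],[0,0.002,0.003,0],[0,0.002,0.004,0],[0,0.002,0.005,0],[0,0.002,0.006,0],[0,0.002,0.0065,0],[0,0.002,0.007,0],[0,0.002,0.007,0],[0,0.002,0.007,0]]'; python3 go.py
```

```text
time: 31.65
tcp_pos: [0.4695, 0.2274, 0.0269]
ee_rot: [-0.112, 0.994, 0.0, 0.0]
ft_force: [0.4, -0.6, -0.5]
gripper_width: 0.0221
gripper_force: 20.0
t 31.65 p [0.4695 0.2274 0.0269] yaw 102.9 q [-0.53  0.55  0.02  2.04 -0.02  0.55  1.3 ] F [ 0.4 -0.6 -0.5] w 0.0221 gf 20.0
```

```bash
python3 -m inch '[[0,0,0.0002,0],[0,0,0.0004,0],[0,0,0.0006,0],[0,0,0.0007,0],[0,0,0.0007,0],[0,0,0.0007,0],[0,0,0.0007,0],[0,0,0.0007,0],[0,0,0.0007,0],[0,0,0.0007,0]]'; python3 go.py
```

```text
time: 32.65
tcp_pos: [0.4696, 0.2274, 0.0267]
ee_rot: [-0.112, 0.994, 0.0, 0.0]
ft_force: [-2.0, -1.0, 6.2]
gripper_width: 0.0223
gripper_force: 20.0
t 32.65 p [0.4696 0.2274 0.0267] yaw 102.9 q [-0.53  0.55  0.02  2.04 -0.02  0.55  1.3 ] F [-2.  -1.   6.2] w 0.0223 gf 20.0
```

```bash
python3 -m inch '[[0,0,0,0],[0,0,0,0],[0,0,0,0],[0,0,0,0],[0,0,-0.01,0],[0,0,-0.03,0],[0,0,-0.06,0],[0,0,-0.1,0],[0,0,-0.14,0],[0,0,-0.15,0]]' 55; python3 go.py .45 -.05 .18 103; python3 -m inch '[[-0.02,-0.04,0,0],[-0.04,-0.08,0,0],[-0.06,-0.12,0,0],[-0.06,-0.16,0,0],[-0.06,-0.2,0,0],[-0.06,-0.24,0,0],[-0.06,-0.26,0,0],[-0.06,-0.26,0,0],[-0.06,-0.26,0,0],[-0.06,-0.26,0,0]]'
python3 - <<'E'
from h import *
a=grab("scene","s8");b=grab("top","t8")
r=lambda q:cv2.resize(q,(400,400),interpolation=cv2.INTER_CUBIC)
cv2.imwrite("pics/c8.png",np.hstack([r(a[90:195,328:438]),r(b[115:240,150:275])]))
E
python3 go.py
```

```text
time: 33.65
tcp_pos: [0.4715, 0.2277, 0.1807]
ee_rot: [-0.112, 0.994, 0.001, 0.003]
ft_force: [0.4, -0.3, -0.6]
gripper_width: 0.0503
gripper_force: 0.0
t 33.65 p [0.4715 0.2277 0.1807] yaw 102.9 q [-0.54  0.3   0.03  1.96 -0.01  0.87  1.29] F [ 0.4 -0.3 -0.6] w 0.0503 gf 0.0
[0.45, -0.05, 0.18, 103.0] -> [ 0.0828 -0.266  -0.0003] roll -0.002
time: 34.65
tcp_pos: [0.5854, -0.0109, 0.1758]
ee_rot: [-0.113, 0.994, 0.0, -0.001]
ft_force: [-0.6, -0.9, 0.3]
gripper_width: 0.0508
gripper_force: 0.0
t 34.75 p [ 0.5857 -0.0109  0.1761] yaw 103.0 q [-0.14  0.41  0.13  1.81 -0.06  0.92  1.82] F [ 0.  -0.3  0.2] w 0.0504 gf 0.0
```

View pics/c8.png

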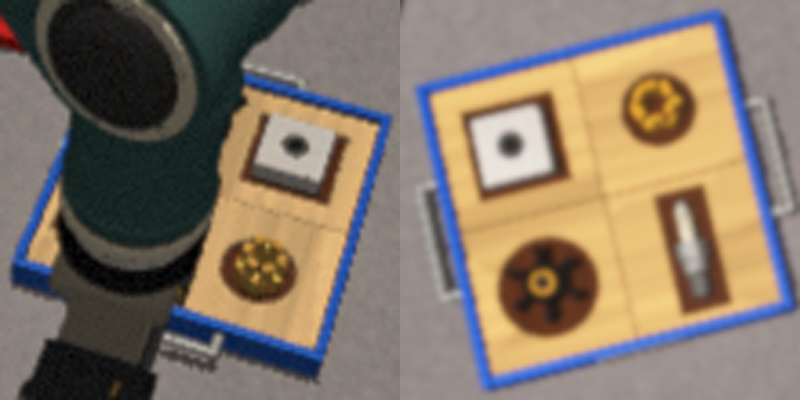

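All four parts are in their pockets: anode at top-view crop (511,145), castle nut at (657,107), impeller6 at (543,283) and plug at (692,250). The floor contact heights matched what they should be, so I'm handing the job in.

```bash
python3 -c "
from plant import manip
print(manip.sign_off())"
```

```text
the job is handed in; nothing more can be done
None
```

I set the six-vane impeller, castle nut, anode and spark plug down in their pockets in the order asked and left the look-alikes alone. I handed the job in at about 35 s of the 96 s allowed; sign-off gave no verdict.

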